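# Open a vegetable cutter whose lid thread may be of either hand

## Task

Open the small electric vegetable cutter so that its bowl can be cleaned: pull the pusher up out of the feed chute and stand it upright on the chopping board, then unscrew the lid, whose thread may be left- or right-handed and looks the same, so try which way it gives. Lift the lid off and finish while still holding it, level and straight above the bowl so that it drips into it, with about 8 cm of air between them. Leave the onions, the peeler and the measuring cup where they are.

Things in the scene. Friction and masses are not known exactly. Their poses are not given: they have to be found in the camera images.
- cutter: Motor base and bowl of the cutter, stuck to the worktop by a suction foot: it neither slides nor turns. White round base 150 mm across, 70 mm high; clear bowl 113 mm across. Origin: centre of the underside, on the worktop; z up, its dial faces -x. Bowl, lid, chute and pusher share its vertical axis. A folded mains lead lies behind it (+x), to 160 mm from the axis.
- bowl_rim (a point): Centre of the bowl's open rim, 125 mm above the worktop, on the axis of the cutter. Fixed.
- lid_chute (a point): Middle of the lid's feed chute, the place to take the lid, from above; z up along the axis; 152 mm above the worktop while the lid is on. Lid: grey plastic, 160 g, one piece: a round cap 114 mm across (lower edge 43 mm, flat top 23 mm below this point) and the chute, a round tube 46 mm outside, 36 mm inside, that rises from the cap to 23 mm above this point.
- lid: The lid; origin on its axis at its lower edge. Three lugs inside it sit under a quick thread of unknown hand (not visible). The wrong way it meets a hard stop within 0.35 rad; the right way it turns easily (below 0.3 N m) and is free 1.0 to 1.2 rad from its start (or from that stop); next stop past 1.4 rad. It does not rise as it turns; lifts 1 to 4 mm until free, then off.
- pusher_knob (a point): Point on the axis of the pusher's round knob, the place to take it; z up along the axis; 201 mm above the worktop while in the chute. The knob is 28 mm thick, its top 15 mm above this point. Below it a round flange 43 mm across, 5 mm thick, that rests on the chute's top edge (175 mm above the worktop); its upper face is 21 mm below this point.
- pusher: The pusher: white plastic, 70 g, 127 mm long; origin at the centre of its flat lower end, 112 mm below the knob point. Under the flange a plain round shank, 30 mm thick and 86 mm long, hangs loosely in the chute (3 mm clearance all round), its end 89 mm above the worktop.
- board_top (a point): Centre of the upper face of the pale chopping board, 240 mm along its x, 340 mm along its y, upper face 10.5 mm above the worktop. It stays in place.
- onion_red: Red onion, 85 mm, bystander behind the work; origin at its underside.
- onion_brown: Brown onion, 94 mm, bystander behind the work; origin at its underside.
- peeler: Peeler with black handle, 170 mm long, lying to the right of the work; bystander.
- cup_half: Steel measuring cup with a flat handle, 157 mm long, bystander behind the work.
There are look-alikes about, which are no part of the job. What is shaped like the pusher but yellow is not meant.

How it is judged:
By the outcome, as a careful person would: the job done as asked, in the order asked, and still so for the second after the job is handed in, while the arm keeps its last pose, push and grip.
It also fails if it takes over 72 s, if anything falls off the work surface, if the arm or the gripper's body presses on something with over 40 N, if the wrist force passes 120 N, or if a joint passes its speed limit or range.

## Robot

A 6-joint arm with a two-finger parallel gripper is mounted at the origin on a cart in front of the work surface, level with it; the furniture and walls round the work are solid. World frame = base frame: x ahead of the robot, y to its left, z up, the work surface at z = 0. Lengths are in m, angles in rad, forces in N, time in s.
With the tool pointing down it reaches from about 0.35 to 0.85 m from the base axis. Payload 8.1 kg.
Tool frame: the origin (TCP) lies between the finger pads; the fingertips stand 8 mm ahead of it and the grasp point (between the pads) lies 11 mm behind it; z points along the fingers, y is the direction in which the jaws open and shut (so a half turn about z gives the same grasp; the last joint's range is limited). The gripper opens to 93 mm and grips with 3 to 60 N. Pads are 15 mm wide; open, the fingers measure 128 mm over their backs; the gripper's body (75 mm by 188 mm) begins 65 mm behind the grasp point.
Start: joints at [-1.207, 0.13, 1.488, -0, 1.523, -0.085], TCP at [0.26, -0.541, 0.227] pointing down, gripper open.
Joint ranges: [-2.96, 2.96], [-0.89, 2.26], [0.02, 2.5], [-1.34, 4.48], [0, 2.73], [-2.66, 2.66]. Speed limits (rad/s): [2.39, 2.39, 2.79, 3.14, 3.14, 3.14].

## Interface

Orientations are given as a rotation vector (axis times angle).
In Python, from rig import observe, get_image, hand_in gives the robot as it stands. The module is installed in compiled form; this text tells all that it offers.
- The arm moves only by the shell command python3 -m creep 'ROWS' [FORCE]. ROWS is JSON, one flat list of numbers, 5 for each row, row after row: the finger opening in cm, from 0 to 9.3, then the shift along the tool's x, y, z in cm, then the turn about the tool's z in degrees. In form: [gripper, tx, ty, tz, turn, gripper, tx, ty, tz, turn, ...]. A call has 1 to 5 rows; each row is the pose to reach, as a shift and turn from the pose measured when the call began, along the tool's axes at that moment; what a row does not reach only later rows make up. A row lasts 1/10 s, in which the tool goes at most 50 mm and 8.59 degrees, less where a joint would pass 70% of its speed; a pose out of reach is approached as far as the arm can. A call with a gripper value outside its range is refused whole. The fingers move at their own pace and stop on an object; FORCE is the grip in N (left out, the last holds). Time passes only in rows, so rows that repeat a pose let the fingers close. It gives the time, the measured TCP pose, the force and the opening at its end, in the units of the state.
- observe(): the state, without advancing time (a new reading comes with each control period).
- get_image(name): name is "side" or "top" or "wrist"; returns a dict with "color" (384x512x3 uint8, red, green, blue), "intrinsics" (3x3 intrinsics, pixels), "k1" (the pictures are not rectified: a ray, as slopes to the right and down, at radius r is drawn at 1 + k1 r^2 times it, then the intrinsics apply), "rvec" (rotation vector, rad) and "tvec" (3), from world to camera coordinates, as OpenCV has them. Camera axes: x right, y down, z forward; pixel columns grow to the right and rows downward; lengths in m; the calibration is good to about 2 mm. A picture is of the moment at which its call begins. There is no depth.
- hand_in(): hands the job in, once; it reports no verdict.
The state is a dict: "time_s": time; "joint_positions": joint angles; "dq": joint speeds; "joint_torque": joint torques, N m; "position": TCP position; "tcp_rot": TCP orientation; "wrist_force": force on the tool from outside, world axes, zero at the start; "ft_torque": the same for the moment, N m; "opening": opening from 0.0 (shut) to 1.0 (fully open).
Only numpy, scipy, OpenCV 4.12 (cv2) and the standard library are available. Lean on these libraries where they do the work, as an engineer would, in place of code of your own. Each camera call takes 0.05 s, during which the arm holds its last target. There are 200 camera calls.

## Working session

There is one attempt and no reset: what is moved stays moved. The work goes in short steps, Python scripts to look and compute and a shell command to move; the robot and the scene stay as the last step left them, time stands still between calls to the robot, and variables do not carry over. Pictures are saved under pics/ and viewed, about 8 in all and at most 12, crops included, and the job is handed in when it is done.

```bash
mkdir -p pics
cat > h.py <<'E'
import numpy as np, cv2
from rig import observe, get_image
def proj(im,P):
    R=cv2.Rodrigues(np.array(im["rvec"],float))[0]; c=np.atleast_2d(P)@R.T+np.array(im["tvec"]).ravel()
    s=c[:,:2]/c[:,2:]; s=s*(1+im["k1"]*(s**2).sum(1,keepdims=True)); K=np.array(im["intrinsics"])
    return s@K[:2,:2].T+K[:2,2]
def ray(im,uv):
    K=np.array(im["intrinsics"]); d=(np.array(uv,float)-K[:2,2])/np.array([K[0,0],K[1,1]]); s=d.copy()
    for _ in range(30): s=d/(1+im["k1"]*(s@s))
    R=cv2.Rodrigues(np.array(im["rvec"],float))[0]; o=-R.T@np.array(im["tvec"]).ravel(); v=R.T@np.array([s[0],s[1],1]); return o,v/np.linalg.norm(v)
def onz(im,uv,z):
    o,v=ray(im,uv); return o+v*(z-o[2])/v[2]
def tri(prs):
    A=np.zeros((3,3));b=np.zeros(3)
    for im,uv in prs:
        o,v=ray(im,uv); M=np.eye(3)-np.outer(v,v); A+=M;b+=M@o
    return np.linalg.solve(A,b)
def save(im,f,crop=None,sc=1):
    a=im["color"][:,:,::-1]
    if crop: x0,y0,x1,y1=crop; a=a[y0:y1,x0:x1]
    cv2.imwrite("pics/"+f,cv2.resize(a,None,fx=sc,fy=sc,interpolation=cv2.INTER_CUBIC))
def tool(P):  # world point -> shift in tool axes, cm
    s=observe(); R=cv2.Rodrigues(np.array(s["tcp_rot"],float))[0]
    return 100*R.T@(np.array(P)-s["position"])
E
python3 - <<'E'
from h import *; import pickle
d={n:get_image(n) for n in("side","top","wrist")}; pickle.dump(d,open("i0.pkl","wb"))
a=np.hstack([d["top"]["color"],d["side"]["color"]])[:,:,::-1]
for n in("top","side"): save(d[n],n+"0.png",sc=1.5)
s=observe(); print(s)
for n in d: print(n,d[n]["intrinsics"],d[n]["k1"],d[n]["rvec"],d[n]["tvec"])
E
```

```text
{'time_s': 0.15, 'joint_positions': array([-1.20742861e+00,  1.31012315e-01,  1.48904861e+00,  1.84030615e-05,
        1.52301067e+00, -8.54115630e-02]), 'dq': array([ 0.00035604, -0.00244716, -0.00153462,  0.00011555, -0.0004701 ,
        0.00101893]), 'joint_torque': array([ 2.37416622e-03, -5.60476792e+01, -4.92334735e+01,  7.70707196e-02,
        3.05501372e-02, -7.07714412e-05]), 'position': array([ 0.26018191, -0.54016202,  0.22580301]), 'tcp_rot': array([-3.06140310e+00, -6.98712158e-01,  2.93092185e-04]), 'wrist_force': array([ 0.72588932, -0.08512566,  0.04258084]), 'ft_torque': array([ 0.00077789, -0.00755806,  0.00075396]), 'opening': 0.9985113122218873}
side [[355.68887367   0.         260.74760547]
 [  0.         355.68887367 193.81379789]
 [  0.           0.           1.        ]] 0.035798225257518204 [ 2.06019575 -0.22876104  0.1022052 ] [-0.53654056  0.15969398  1.30161118]
top [[468.80421825   0.         253.41274318]
 [  0.         468.80421825 189.38485245]
 [  0.           0.           1.        ]] 0.020512204240687153 [ 2.14841183 -1.47229212  0.46031451] [-0.26171983  0.48657712  1.6668087 ]
wrist [[319.40443297   0.         255.43077077]
 [  0.         319.40443297 191.17686721]
 [  0.           0.           1.        ]] 0.023309137038764863 [-2.4371055   1.53009858  0.23648519] [-0.59962358 -0.03501975  0.39308409]
```

View pics/top0.png

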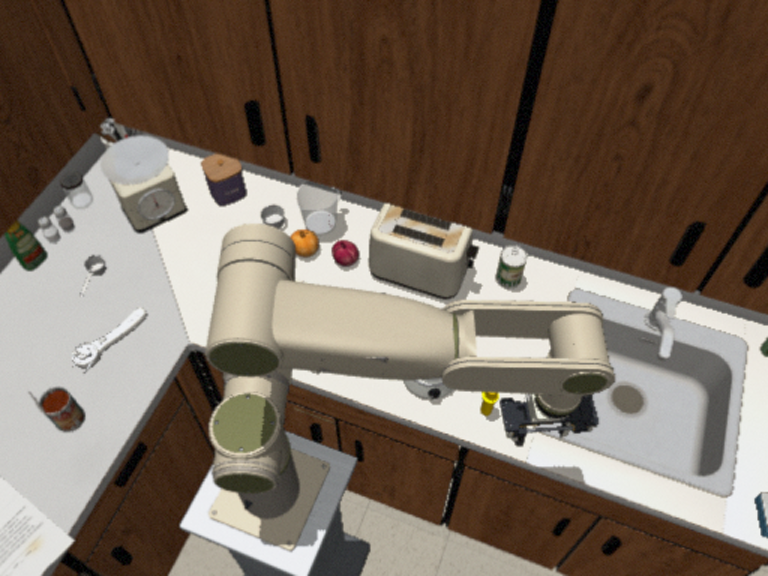

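View pics/side0.png

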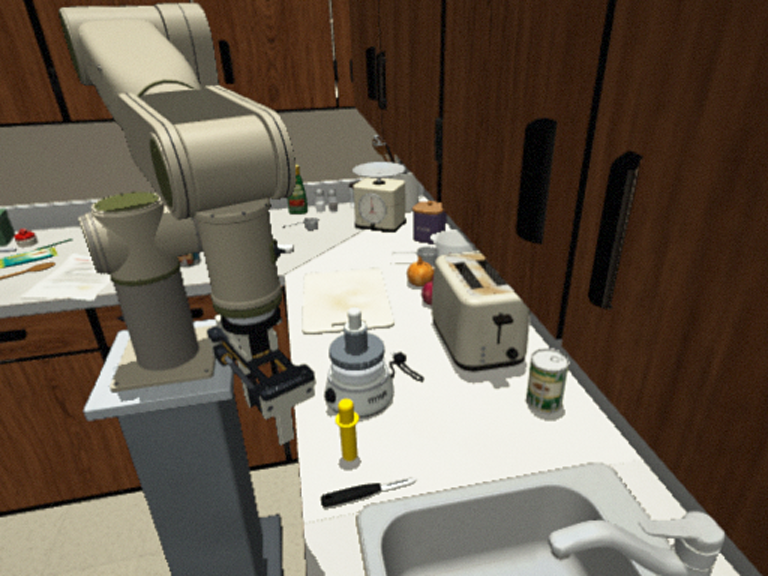

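The side view (x1.5 pixels) shows the cutter at (358,370) with the white pusher on top at (352,325), the pale board at (347,298), the peeler at (365,492) and the onions at (420,272) and (430,292). There are two pusher candidates. The white one at (352,325) is in the chute, so it fits. The yellow one at (347,430) is excluded by the text. In the top view the arm hides the work area.

Run:
```python
from h import *; import pickle
d=pickle.load(open("i0.pkl","rb")); s=d["side"]
print("knobtop",onz(s,np.array([352,315])/1.5,.216))
print("lid top ctr",onz(s,np.array([357,345])/1.5,.129))
for p in[(304,273),(384,268),(394,326),(304,331),(347,299)]: print("board",onz(s,np.array(p)/1.5,.0105))
for p in [(348,460),(325,500),(410,482)]:print("yel/peeler",onz(s,np.array(p)/1.5,0))
for p in[(420,284),(432,302)]: print("onion",onz(s,np.array(p)/1.5,0))
o=observe(); R=cv2.Rodrigues(o["tcp_rot"])[0]; print(R)
w=d["wrist"];Rw=cv2.Rodrigues(np.array(w["rvec"]))[0]; c=-Rw.T@np.array(w["tvec"]); print("cam in tool",R.T@(c-o["position"]),"\n",R.T@Rw.T)
```

```text
knobtop [ 0.41901057 -0.27233645  0.216     ]
lid top ctr [ 0.42753127 -0.24922915  0.129     ]
board [0.34615961 0.35294239 0.0105    ]
board [0.59393847 0.32458607 0.0105    ]
board [ 0.55328781 -0.01411895  0.0105    ]
board [0.32459903 0.01863155 0.0105    ]
board [0.45411343 0.15674534 0.0105    ]
yel/peeler [ 0.37631413 -0.42937301  0.        ]
yel/peeler [ 3.25826173e-01 -5.09471992e-01  1.11022302e-16]
yel/peeler [ 0.47642211 -0.5051971   0.        ]
onion [0.68134795 0.21188235 0.        ]
onion [0.68684007 0.09894773 0.        ]
[[ 9.00977828e-01  4.33864835e-01 -5.08469870e-04]
 [ 4.33865109e-01 -9.00976769e-01  1.38890840e-03]
 [ 1.44478973e-04 -1.47198301e-03 -9.99998906e-01]]
cam in tool [ 0.08376384  0.00086056 -0.15822434] 
 [[ 3.30113465e-04 -9.54605378e-01 -2.97873233e-01]
 [ 9.99999139e-01  6.93535812e-04 -1.11436611e-03]
 [ 1.27036564e-03 -2.97872609e-01  9.54604785e-01]]
```

```bash
python3 -m creep '[9.3,0,0,-5,0, 9.3,1,-1,-10,0, 9.3,4,-3,-15,0, 9.3,8,-5,-19,0, 9.3,12,-8,-20,0]'
python3 - <<'E'
from h import *; import pickle
i=get_image("wrist"); pickle.dump(i,open("w1.pkl","wb")); print(observe()["position"], tool([.42,-.255,.44]))
E
```

```text
time_s: 0.65
position: [0.3241, -0.4337, 0.4214]
tcp_rot: [3.061, 0.696, 0.001]
wrist_force: [0.1, 0.6, -0.2]
opening: 0.997
[ 0.32807766 -0.42849966  0.42501892] [ 15.84952329 -11.58968309  -1.49487446]
```

```bash
python3 -m creep '[9.3,5,-3,-1,0, 9.3,9,-6,-1.5,0, 9.3,13,-9,-1.5,0, 9.3,16,-11.5,-1.5,0, 9.3,16,-11.5,-1.5,0]'
python3 - <<'E'
from h import *; import pickle
a=pickle.load(open("w1.pkl","rb"))
i=get_image("wrist"); t=get_image("top"); pickle.dump((i,t),open("w2.pkl","wb")); print(observe()["position"])
A=np.hstack([a["color"][:,:,::-1],i["color"][:,:,::-1]]); cv2.imwrite("pics/w12.png",np.vstack([cv2.resize(A,(800,300)),cv2.resize(t["color"][:,:,::-1],(400,300)).repeat(1,1) if 0 else cv2.copyMakeBorder(cv2.resize(t["color"][:,:,::-1],(400,300)),0,0,0,400,0)]))
save(i,"w2.png",sc=1.5)
E
```

```text
time_s: 1.2
position: [0.4236, -0.2508, 0.4406]
tcp_rot: [3.056, 0.711, 0.011]
wrist_force: [-0.1, 0.1, -0.3]
opening: 0.998
[ 0.42227231 -0.25394433  0.44006076]
```

View pics/w12.png

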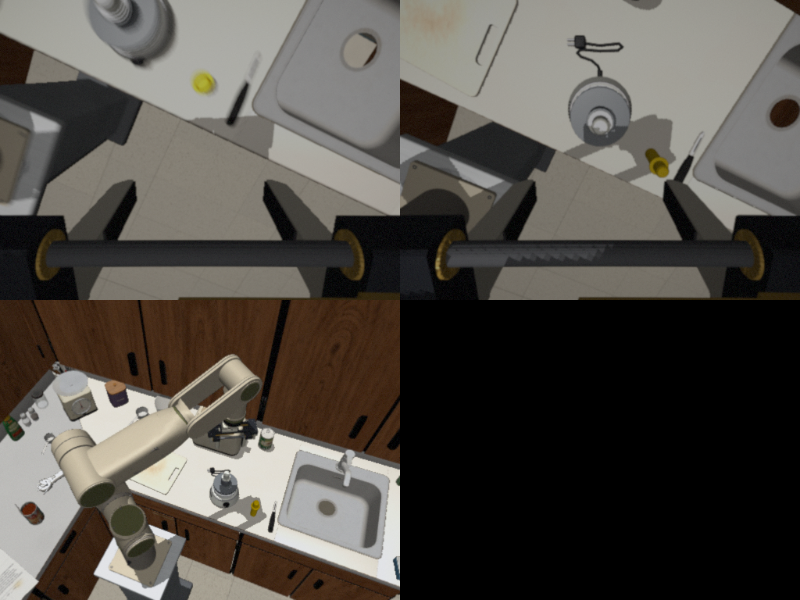

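View pics/w2.png

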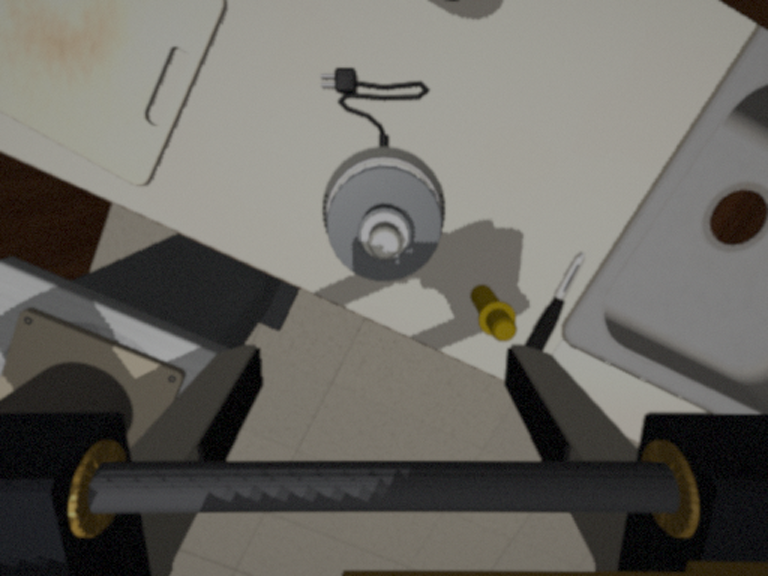

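The wrist view shows the lid disc at (385,223), the white knob at (385,240), the lead above at (385,90), the yellow pusher at (497,320) and the peeler at (560,300). The board's near right corner is at (147,184). Next I confirm the candidate in a crop and measure it.

Run:
```python
from h import *; import pickle
d=pickle.load(open("i0.pkl","rb"));s=d["side"]; w,t=pickle.load(open("w2.pkl","rb"))
def crop(im,c,sz,out=400):
    x,y,=map(int,c); a=im["color"][y-sz:y+sz,x-sz:x+sz,::-1]; return cv2.resize(a,(out,out),interpolation=cv2.INTER_CUBIC)
cs=[(s,(236,235),40),(w,(257,150),50)]
A=np.hstack([crop(*c) for c in cs]); cv2.imwrite("pics/c.png",A)
print([ (c[1][0]-c[2],c[1][1]-c[2],400/2/c[2]) for c in cs])
```

```text
[(196, 195, 5.0), (207, 100, 4.0)]
```

View pics/c.png

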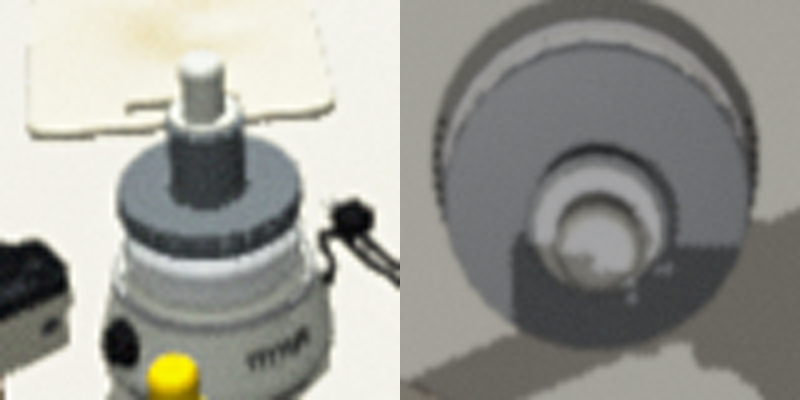

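Run:
```python
from h import *; import pickle
d=pickle.load(open("i0.pkl","rb"));s=d["side"]; w,t=pickle.load(open("w2.pkl","rb"))
print("knob top",tri([(s,(236.4,207.4)),(w,(257.5,161.2))]), "w@.216",onz(w,(257.5,161.2),.216))
print("lid top",tri([(s,(237.8,233)),(w,(256.5,149))]),"w@.129",onz(w,(256.5,149),.129))
for p in[(145,184),(225,0)]: print("board",onz(w,np.array(p)/1.5,.0105))
x,y=.428,-.256
for z in(.216,.129,0): print(z,proj(w,[x,y,z]),proj(s,[x,y,z]))
R=cv2.Rodrigues(observe()["tcp_rot"])[0]; print(R)
```

```text
knob top [ 0.42749221 -0.25308138  0.21228807] w@.216 [ 0.4289102  -0.25284856  0.216     ]
lid top [ 0.42682678 -0.25267373  0.12015397] w@.129 [ 0.42903263 -0.2521347   0.129     ]
board [0.32729435 0.01652649 0.0105    ]
board [ 0.55187662 -0.00082501  0.0105    ]
0.216 [[259.48110881 162.97730287]] [[236.89832413 206.81933058]]
0.129 [[258.53006977 150.7681798 ]] [[238.48269534 231.20038133]]
0 [[257.60768968 138.92173951]] [[240.61175194 264.16622516]]
[[ 0.89826125  0.43941982  0.00607829]
 [ 0.43944308 -0.89826481 -0.0031793 ]
 [ 0.00406287  0.0055269  -0.99997647]]
```

The crop shows the white pusher, with its flange, in the grey chute. It is the one meant, because the yellow one stands apart. Its axis is at about (0.428, -0.253), and the heights agree with the text to within 1 cm.

Run:
```python
from h import *
s=observe(); print(s["position"],s["joint_positions"],tool([.428,-.253,.26]),tool([.428,-.253,.195]))
```

```text
[ 0.42227231 -0.25394433  0.44006076] [-6.46371810e-01 -1.48870131e-01  1.37982595e+00  1.18827183e-03
  1.90386955e+00  4.69845423e-01] [ 0.4828377   0.06734248 18.00883401] [ 0.45642907  0.03141763 24.50868108]
```

```bash
python3 -m creep '[9.3,0.4,0,4,0, 9.3,0.5,0,8,0, 9.3,0.5,0,12,0, 9.3,0.5,0,16,0, 9.3,0.5,0,17,0]' 20
python3 - <<'E'
from h import *
i=get_image("wrist"); t=get_image("top"); s=get_image("side"); o=observe();print(o["position"],tool([.428,-.253,.195]))
g=o["position"]; 
def c(im,P,sz):
    x,y=map(int,proj(im,P)[0]); x=min(max(x,sz),512-sz); y=min(max(y,sz),384-sz); return cv2.resize(im["color"][y-sz:y+sz,x-sz:x+sz,::-1],(400,400),interpolation=cv2.INTER_CUBIC),(x-sz,y-sz,200/sz)
A,a=c(i,[.428,-.253,.216],100);B,b=c(s,[.428,-.253,.216],40);print(a,b);cv2.imwrite("pics/k.png",np.hstack([A,B]))
print(proj(i,[.428,-.253,.216]),proj(s,[.428,-.253,.216]))
E
```

```text
time_s: 1.8
position: [0.4248, -0.2523, 0.2643]
tcp_rot: [-3.06, -0.705, 0.001]
wrist_force: [-0.9, 1.0, -0.2]
opening: 1.0
[ 0.42737978 -0.253245    0.27076025] [ 0.03833645 -0.03544019  7.57613843]
(157, 114, 2.0) (196, 166, 5.0)
[[257.51475641 214.20846769]] [[236.74857159 206.31543454]]
```

View pics/k.png

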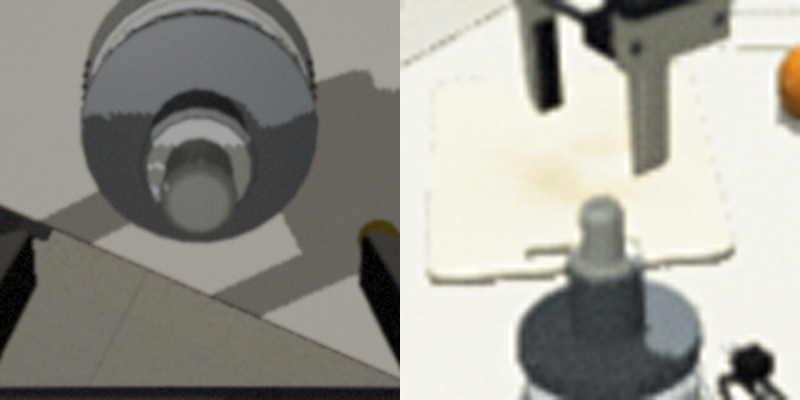

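The knob top lies at (198,203) in the crop, within about 1 mm of the prediction. I descend and grip.

```bash
python3 -m creep '[9.3,0,0,3,0, 9.3,0,0,6,0, 9.3,0,0,7.5,0, 9.3,0,0,7.5,0, 4,0,0,7.5,0]' 20; python3 -m creep '[2,0,0,0,0, 2,0,0,0,0, 2,0,0,0,0, 2,0,0,0,0, 2,0,0,0,0]' 20
```

```text
time_s: 2.45
position: [0.4286, -0.2542, 0.1978]
tcp_rot: [3.055, 0.705, 0.01]
wrist_force: [0.5, -0.0, -0.4]
opening: 0.955
time_s: 2.95
position: [0.4286, -0.2542, 0.1979]
tcp_rot: [3.055, 0.705, 0.01]
wrist_force: [-0.1, -0.2, 0.8]
opening: 0.534
```

```bash
python3 -m creep '[2,0,0,0,0, 2,0,0,0,0, 2,0,0,0,0, 2,0,0,0,0, 2,0,0,0,0]' 20;python3 -m creep '[2,0,0,0,0, 2,0,0,0,0, 2,0,0,0,0, 2,0,0,-0.5,0, 2,0,0,-1,0]' 25
```

```text
time_s: 3.45
position: [0.4285, -0.2541, 0.1979]
tcp_rot: [3.055, 0.705, 0.01]
wrist_force: [0.2, 1.5, 0.4]
opening: 0.296
time_s: 3.95
position: [0.4284, -0.254, 0.2081]
tcp_rot: [3.056, 0.705, 0.009]
wrist_force: [0.2, -0.3, -1.1]
opening: 0.297
```

```bash
python3 -m creep '[2,0,0,-3,0, 2,0,0,-6,0, 2,0,0,-9,0, 2,0,0,-12,0, 2,0,0,-13,0]'
python3 - <<'E'
from h import *
s=get_image("side"); save(s,"l.png",(150,100,350,300),2); print(observe()["position"],observe()["wrist_force"],tool([.45,.15,.34]))
E
```

```text
time_s: 4.45
position: [0.4284, -0.2542, 0.3424]
tcp_rot: [3.051, 0.704, 0.015]
wrist_force: [0.5, 0.3, -0.3]
opening: 0.296
[ 0.4284871  -0.2542749   0.34231742] [-0.30527896  0.35265194  1.08274443] [ 19.64645841 -35.3988203   -0.06223015]
```

View pics/l.png

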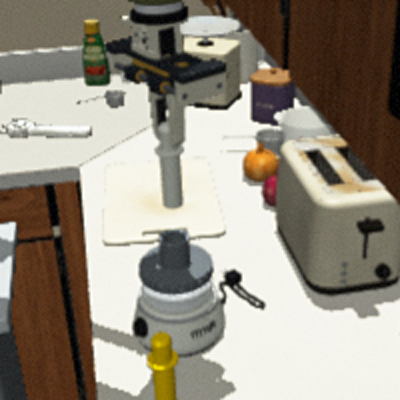

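The pusher is out and hangs upright, clear of the chute. I carry it to the board.

```bash
python3 -m creep '[2,1,-2,0,0, 2,3,-5,0,0, 2,5,-9,0,0, 2,7.5,-13,0,0, 2,10,-17,0,0]'; python3 -m creep '[2,2,-4,0,0, 2,4,-7.5,0,0, 2,6,-11,0,0, 2,8,-14,0,0, 2,9,-16,0,0]';  python3 - <<'E'
from h import *
o=observe(); print(o["position"],o["joint_positions"],tool([.45,.15,.12]))
E
```

```text
time_s: 5.0
position: [0.4433, -0.0561, 0.3392]
tcp_rot: [3.052, 0.703, 0.013]
wrist_force: [0.9, -0.2, -0.3]
opening: 0.297
time_s: 5.5
position: [0.4537, 0.1296, 0.336]
tcp_rot: [3.052, 0.706, 0.01]
wrist_force: [0.2, -0.2, -1.2]
opening: 0.297
[0.45366074 0.12955509 0.33598384] [ 0.17628945 -0.24393477  1.65150788 -0.0088095   1.72740314  1.29125888] [ 0.48285261 -2.21751412 21.57900871]
```

```bash
python3 -m creep '[2,0,-1,3,0, 2,0,-1,7,0, 2,0,-1,12,0, 2,0,-1,16,0, 2,0,-1,19,0]'; python3 -m creep '[2,0,0,0.3,0, 2,0,0,0.6,0, 2,0,0,0.9,0, 2,0,0,0.9,0]'
python3 - <<'E'
from h import *
s=get_image("side"); save(s,"p.png",(150,100,350,300),2); print(observe()["position"],observe()["wrist_force"],tool([.45,.15,.1195]))
E
```

```text
time_s: 6.0
position: [0.4482, 0.1367, 0.141]
tcp_rot: [3.052, 0.706, 0.001]
wrist_force: [-0.2, -0.2, -1.2]
opening: 0.299
time_s: 6.4
position: [0.4493, 0.1368, 0.1334]
tcp_rot: [3.052, 0.706, 0.005]
wrist_force: [-0.4, -0.6, -1.2]
opening: 0.295
[0.44934934 0.13687053 0.13361023] [-0.08544111  0.29335785 -1.79270409] [ 0.63288989 -1.16432199  1.40101881]
```

Now I lower it slowly, watching the force.

```bash
python3 -m creep '[2,0,0,0.4,0, 2,0,0,0.8,0, 2,0,0,1.1,0, 2,0,0,1.1,0]'; python3 -m creep '[2,0,0,0.15,0, 2,0,0,0.3,0, 2,0,0,0.3,0]'
```

```text
time_s: 6.85
position: [0.449, 0.1367, 0.1219]
tcp_rot: [3.052, 0.706, 0.004]
wrist_force: [-0.5, -0.3, -2.0]
opening: 0.291
time_s: 7.15
position: [0.4493, 0.1367, 0.1194]
tcp_rot: [3.052, 0.706, 0.005]
wrist_force: [0.4, -0.8, 3.9]
opening: 0.296
```

Contact is felt (+4 N). I release gently, opening the jaws evenly.

```bash
python3 -m creep '[3.2,0,0,0,0, 3.6,0,0,0,0, 4.5,0,0,0,0, 6,0,0,0,0, 7,0,0,0,0]';python3 -m creep '[7,0,0,0,0, 7,0,0,0,0, 7,0,0,0,0, 7,0,0,-1,0, 7,0,0,-2,0]';python3 -m creep '[7,0,0,-4,0, 7,0,0,-8,0, 7,0,0,-12,0, 7,0,0,-16,0, 7,0,0,-18,0]'
python3 - <<'E'
from h import *
s=get_image("side"); a=s["color"][70:300,150:350,::-1]; w=get_image("wrist")
cv2.imwrite("pics/p.png",np.hstack([cv2.resize(a,(400,460)),cv2.copyMakeBorder(cv2.resize(w["color"][:,:,::-1],(400,300)),0,160,0,0,0)]))
o=observe();print(o["position"],tool([.428,-.253,.30]),o["joint_positions"][5])
E
```

```text
time_s: 7.65
position: [0.4493, 0.1367, 0.1193]
tcp_rot: [3.052, 0.706, 0.005]
wrist_force: [0.4, -0.5, -0.0]
opening: 0.598
time_s: 8.15
position: [0.449, 0.1369, 0.14]
tcp_rot: [3.052, 0.706, 0.004]
wrist_force: [-0.0, 0.4, 0.4]
opening: 0.752
time_s: 8.65
position: [0.4493, 0.1386, 0.3257]
tcp_rot: [3.052, 0.706, 0.015]
wrist_force: [-0.0, 0.1, -0.3]
opening: 0.747
[0.4498373  0.13868471 0.32531356] [-19.18746952  34.1994652    2.75375379] 1.3118597656236348
```

View pics/p.png

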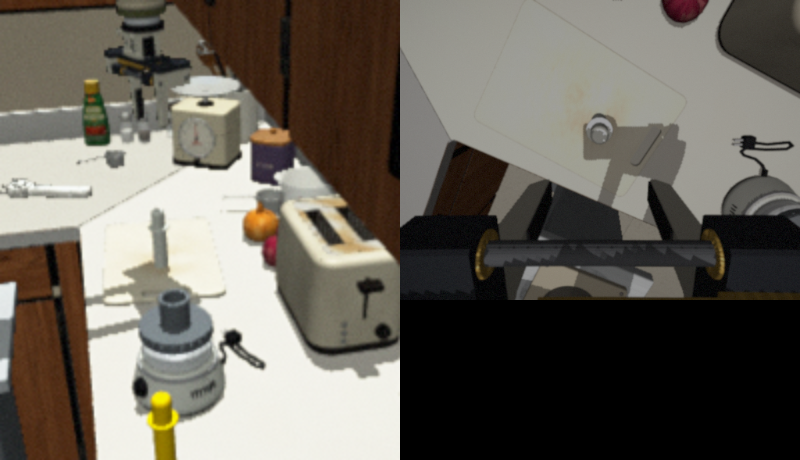

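The pusher stands upright on the board, at (160,240) in the left panel and (598,128) in the wrist panel. The bystanders are untouched. Now I go back to the cutter for the lid.

```bash
python3 -m creep '[7,-1,2,0,0, 7,-3,5,0,0, 7,-5,9,0,0, 7,-7.5,13,0,0, 7,-10,17,0,0]'; python3 -m creep '[7,-2,4,0,0, 7,-4,7.5,0,0, 7,-6,11,0,0, 7,-8,14,0,0, 7,-8.5,16,0,0]';  python3 - <<'E'
from h import *
o=observe(); print(o["position"],o["joint_positions"],tool([.4285,-.254,.24]))
E
```

```text
time_s: 9.25
position: [0.4338, -0.0594, 0.3255]
tcp_rot: [3.052, 0.707, 0.016]
wrist_force: [0.5, -0.1, 0.4]
opening: 0.754
time_s: 9.75
position: [0.4264, -0.2428, 0.3255]
tcp_rot: [3.053, 0.704, 0.014]
wrist_force: [0.6, -0.2, -0.7]
opening: 0.753
[ 0.42642918 -0.24279302  0.32549182] [-6.22991325e-01 -1.99087053e-01  1.63206165e+00  1.16301939e-03
  1.69680653e+00  4.94893387e-01] [-0.36102024  1.0140472   8.55737866]
```

```bash
python3 -m creep '[7,-0.3,1,2,0, 7,-0.4,1,5,0, 7,-0.4,1,8,0, 7,-0.4,1,8.5,0, 7,-0.4,1,8.5,0]'
python3 - <<'E'
from h import *
o=observe(); w=get_image("wrist"); save(w,"ch.png",sc=1.5); print(o["position"],tool([.4285,-.254,.144]), [proj(w,[.4285,-.254,z])[0]*1.5 for z in(.175,.129)])
E
```

```text
time_s: 10.25
position: [0.4272, -0.2534, 0.2393]
tcp_rot: [3.056, 0.704, 0.01]
wrist_force: [-0.0, -1.1, 0.1]
opening: 0.756
[ 0.42723391 -0.2533556   0.23929822] [-0.02558487 -0.05873449  9.69982589] [array([383.17672219, 313.2607877 ]), array([382.71040067, 286.16456878])]
```

View pics/ch.png

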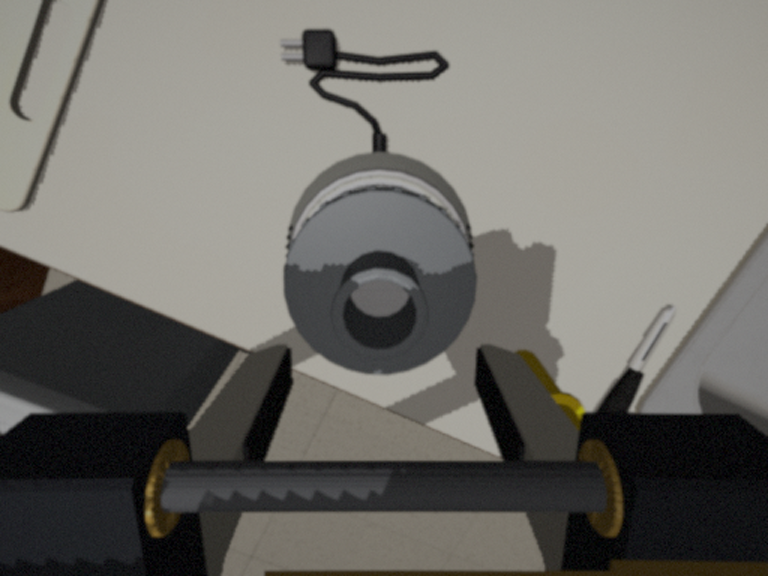

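The chute rim is at (380,312), against a predicted (383,313), so it is within about 1.5 mm. I descend and close on the chute.

```bash
python3 -m creep '[7,0,-0.1,3,0, 7,0,-0.1,6,0, 7,0,-0.1,8.5,0, 7,0,-0.1,9.6,0, 7,0,-0.1,9.6,0]' 40;python3 -m creep '[4,0,0,0,0, 4,0,0,0,0, 4,0,0,0,0, 4,0,0,0,0, 4,0,0,0,0]' 40; python3 -m creep '[4,0,0,0,0, 4,0,0,0,0]'; python3 -c "
from h import *;o=observe();print(o['ft_torque'],o['joint_positions'])"
```

```text
time_s: 10.8
position: [0.4284, -0.2533, 0.1449]
tcp_rot: [3.054, 0.705, 0.012]
wrist_force: [0.0, -0.4, -0.4]
opening: 0.753
time_s: 11.3
position: [0.4287, -0.2529, 0.1462]
tcp_rot: [3.055, 0.705, 0.014]
wrist_force: [-2.0, 3.5, 6.9]
opening: 0.493
time_s: 11.5
position: [0.4287, -0.2528, 0.1464]
tcp_rot: [3.055, 0.705, 0.014]
wrist_force: [-0.5, 1.5, -1.1]
opening: 0.491
[ 0.32293219  0.19201731 -0.01189982] [-0.63754619 -0.10706618  1.87587297  0.00239975  1.36217125  0.47899465]
```

Gripped (45.7 mm). I try the usual unscrewing direction first: counter-clockwise from above, so a negative turn.

```bash
for k in 1 2; do python3 -m creep '[4,0,0,0,-3, 4,0,0,0,-6, 4,0,0,0,-9, 4,0,0,0,-12, 4,0,0,0,-12]'; python3 -c "
from h import *;o=observe();print(o['ft_torque'],o['joint_positions'][5])"; done
```

```text
time_s: 12.0
position: [0.4273, -0.2528, 0.1462]
tcp_rot: [2.965, 1.022, 0.008]
wrist_force: [-7.5, 0.4, 4.1]
opening: 0.49
[ 0.42526534  1.39925173 -0.51102722] 0.2684606077302171
time_s: 12.5
position: [0.4262, -0.2538, 0.1462]
tcp_rot: [2.841, 1.326, 0.004]
wrist_force: [-6.6, -4.3, 0.1]
opening: 0.488
[-0.23557921  1.0851151  -0.52572374] 0.057899411472363875
```

Torque is saturating near 0.52 N m, above the 0.3 an easy turn would need. It looks like a stop with the pads slipping, so I try the other way.

```bash
for k in 1 2; do python3 -m creep '[4,0,0,0,3, 4,0,0,0,6, 4,0,0,0,9, 4,0,0,0,12, 4,0,0,0,12]'; python3 -c "
from h import *;o=observe();print(o['ft_torque'],o['joint_positions'][5])"; done
```

```text
time_s: 13.0
position: [0.4263, -0.254, 0.1462]
tcp_rot: [2.964, 1.02, 0.005]
wrist_force: [-0.1, 1.5, -0.9]
opening: 0.49
[0.07670288 0.0439791  0.01924689] 0.26815666998545484
time_s: 13.5
position: [0.426, -0.2539, 0.1461]
tcp_rot: [3.055, 0.706, 0.005]
wrist_force: [-2.4, 1.8, 0.1]
opening: 0.488
[ 0.49617128  0.39897596 -0.0445636 ] 0.4770198520729883
```

The positive turn goes almost without torque, so the thread is left-handed. I continue to about 1.3 rad past the stop.

```bash
for k in 1 2; do python3 -m creep '[4,0,0,0,6, 4,0,0,0,12, 4,0,0,0,18, 4,0,0,0,24, 4,0,0,0,24]'; python3 -c "
from h import *;o=observe();print(o['ft_torque'],o['joint_positions'][5])"; done
```

```text
time_s: 14.0
position: [0.4257, -0.2535, 0.146]
tcp_rot: [3.137, 0.055, 0.006]
wrist_force: [-3.5, 4.6, 2.9]
opening: 0.488
[ 0.76669514  0.57488242 -0.22374328] 0.8961318716353243
time_s: 14.5
position: [0.4257, -0.253, 0.1461]
tcp_rot: [3.082, -0.596, 0.007]
wrist_force: [-2.9, 4.7, 2.9]
opening: 0.492
[ 0.82581101  0.48191423 -0.14483876] 1.3133633766674464
```

```bash
python3 -m creep '[4,0,0,0,2, 4,0,0,-0.2,3, 4,0,0,-0.4,3, 4,0,0,-0.6,3, 4,0,0,-0.6,3]'; python3 -c "
from h import *;o=observe();print(o['ft_torque'],o['joint_positions'][5])"
```

```text
time_s: 15.0
position: [0.4256, -0.2529, 0.1523]
tcp_rot: [3.066, -0.674, 0.007]
wrist_force: [-1.3, 2.0, -1.3]
opening: 0.488
[0.47543233 0.39440908 0.0283142 ] 1.3642407922259325
```

Free: 6 mm up with only the lid's weight (-1.3 N). I lift about 9 cm more, so the lower edge is near z = 0.205.

```bash
python3 -m creep '[4,0,0,-1,0, 4,0,0,-2.5,0, 4,0,0,-4,0, 4,0,0,-5.5,0, 4,0,0,-7,0]';  python3 -m creep '[4,0,0,-1,0, 4,0,0,-1.8,0, 4,0,0,-1.8,0, 4,0,0,-1.8,0]'
python3 - <<'E'
from h import *; import pickle
o=observe(); s=get_image("side"); t=get_image("top"); w=get_image("wrist"); pickle.dump((s,t,w,o),open("f.pkl","wb"))
R=cv2.Rodrigues(o["tcp_rot"])[0]; print(o["position"],R[:,2],o["wrist_force"],tool([.4257,-.253,.2424]))
A=[]
for im,sz in((s,48),(t,36)):
    x,y=map(int,proj(im,[.427,-.253,.16])[0]); print((x-sz,y-sz,200/sz)); A.append(cv2.resize(im["color"][y-sz:y+sz,x-sz:x+sz,::-1],(400,400),interpolation=cv2.INTER_CUBIC))
cv2.imwrite("pics/f.png",np.hstack(A))
E
```

```text
time_s: 15.5
position: [0.4257, -0.253, 0.2245]
tcp_rot: [3.065, -0.674, 0.009]
wrist_force: [0.1, -0.4, -1.9]
opening: 0.488
time_s: 15.9
position: [0.4255, -0.2529, 0.2421]
tcp_rot: [3.066, -0.674, 0.008]
wrist_force: [0.4, -0.5, -1.7]
opening: 0.486
[ 0.42552115 -0.25286338  0.24208512] [ 0.00462214 -0.00391616 -0.99998165] [ 0.40028284 -0.45626229 -1.73685147] [ 0.05887196  0.01272962 -0.0956441 ]
(189, 174, 4.166666666666667)
(252, 192, 5.555555555555555)
```

View pics/f.png

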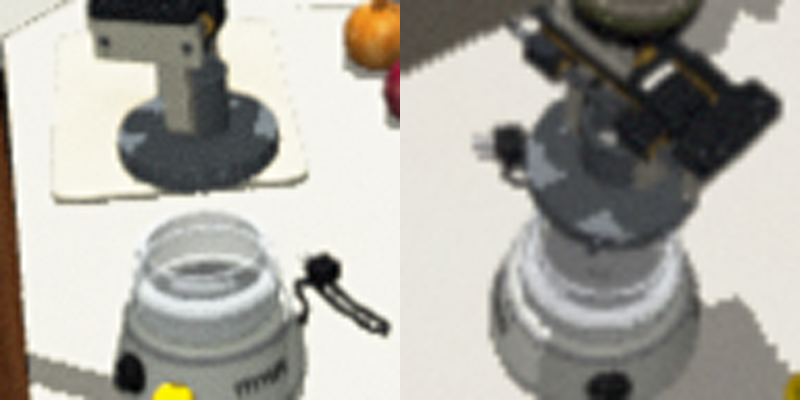

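Run:
```python
from h import *; import pickle
s,t,w,o=pickle.load(open("f.pkl","rb")); a=np.linspace(0,6.283,200)
for n,z,r in(("top",.225,.057),("low",.205,.057),("rim",.125,.0565)):
    C=np.c_[.4265+r*np.cos(a),-.253+r*np.sin(a),0*a+z]
    for im,off,k in((s,(189,174),4.1667),(t,(252,192),5.5556)):
        p=(proj(im,C)-off)*k; print(n,p.min(0).round(),p.max(0).round())
```

```text
top [115.  85.] [277. 167.]
top [120.  78.] [299. 232.]
low [117. 109.] [278. 192.]
low [119.  94.] [296. 247.]
rim [127. 199.] [280. 287.]
rim [115. 158.] [285. 306.]
```

The side crop shows the lid level, spanning x 118–279 with its lower edge at 192. The model for a lower edge at z = 0.205 predicts 117–278 and 192. The top view agrees to within 3–7 crop pixels, about 1 px in the raw picture. The lid hangs over the bowl, so I hand in.

```bash
python3 -c "
from rig import *; o=observe(); print(o['time_s'],o['position'],o['opening'],o['wrist_force']); print(hand_in())"
```

```text
16.05 [ 0.42522247 -0.25264054  0.24144066] 0.4930365287209813 [ 0.17004324 -0.01694932 -1.96373639]
the job is handed in; nothing more can be done
None
```

The job is handed in, finished at 16 s of the 72 s allowed. The pusher stands on the board, and the arm still holds the lid about 8 cm above the bowl.

- **Pusher:** I pulled the white pusher out of the chute and stood it upright on the chopping board near (0.449, 0.137). It was seen standing after release. I did not look at it again after taking off the lid, but the arm did not go near it.
- **Lid:** The thread is left-handed. Counter-clockwise met a stop, where the pads slipped at about 0.5 N m. Clockwise the lid turned easily (peak about 0.22 N m) and came free at about 1.3 rad past the stop.
- **Last checks:**
  - **Lid:** It is level to about 0.35°, with its lower edge at about z = 0.205, 80 mm above the rim. The wrist force is about −1.7 to −2 N, which matches the lid's weight.
  - **Side view:** It matches the lid model to within 1 px.
  - **Top view:** It is off by about 1 px.
- **Disagreements:** The visible bowl rim looked a little narrower than the 113 mm given, with its centre within about 1–2 mm. The triangulated heights before the first move read 4–9 mm below the text.
- **Bystanders:** The onions, peeler and cup were not approached.

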